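Shut the drive cover of a banding wheel and start its captive screw-knob

ROBOT

A 6-joint arm with a two-finger parallel gripper is mounted at the origin on the work surface. World frame = base frame: x ahead of the robot, y to its left, z up, the work surface at z = 0. Lengths are in mm, angles in degrees, forces in N, time in s.
With the tool pointing down it reaches from about 300 to 850 mm from the base axis. Payload 4.2 kg.
Tool frame: the origin (TCP) lies between the finger pads; the fingertips stand 11 mm ahead of it and the grasp point (between the pads) lies 8 mm behind it (env.tips_ahead is the distance from the TCP to the fingertips, in mm); z points along the fingers, y is the line along which they close (so a half turn about z gives the same grasp; the last joint's range is limited). The gripper opens to 91 mm and grips with 3 to 60 N. Pads are 32 mm wide; open, the fingers measure 118 mm over their backs; the gripper's body (76 mm by 178 mm) begins 60 mm behind the grasp point.
Start: joints at [62.281, 18.312, 89.639, -0, 72.044, -1.146], TCP at [257.231, 514.271, 224.976] pointing down, gripper open.
Joint ranges: [-177.97, 177.97], [-48.28, 115.42], [12.27, 149.76], [-77.06, 257.06], [2.81, 150.46], [-146.56, 146.56]. Speed limits (degrees/s): [147.25, 147.25, 180, 180, 180, 180].

INTERFACE

Orientations are given as [roll, pitch, yaw] about the fixed x, y, z axes, in that order (R = Rz(yaw) Ry(pitch) Rx(roll)).
In Python, from workcell import env, cams gives the robot as it stands.
- The arm moves only by the tool step_arm, never from a script. Its arguments are lists of equal length, an entry for each row: "linear": the shift along the tool's x, y, z in units of 30 cm (1.0 is 30 cm), a list of three; "turn": the turn about the tool's z in units of 360 degrees (1.0 is 360 degrees). In form: {"linear": [[tx, ty, tz], ...], "turn": [turn, ...]}. A call has 1 to 20 rows; each row is the pose to reach, as a shift and turn from the pose commanded when the call began, along the tool's axes at that moment, turning the shorter way round; what a row does not reach only later rows make up. A row lasts 1/8 s, in which the tool goes at most 62.5 mm and 10.7 degrees, less where a joint would pass 70% of its speed; a pose out of reach is approached as far as the arm can. A call with a number of a shift or a turn outside -1 to 1 is refused whole. A call with a gripper value outside its range is refused whole. "fingers" is the closure, from -1 (fully open) to 1 (shut), so that 0 is half open, set as the call begins (left out, the last holds). The fingers move at their own pace and stop on an object; "force" is the grip in N (left out, the last holds). Time passes only in rows, so rows that repeat a pose let the fingers close. It gives the time, the measured TCP pose, the force, the opening and the grip force at its end, in the units of the state.
- env.state(): the state, without advancing time (a new reading comes with each control period).
- cams.grab_frame(name): name is "side" or "top"; returns a dict with "color" (420x560x3 uint8, blue, green, red), "fx", "fy", "cx", "cy" (pixels), "extrinsics" (4x4, takes a point from camera to world coordinates). Camera axes: x right, y down, z forward; pixel columns grow to the right and rows downward; lengths in mm; the calibration is good to about 2 mm. A picture is of the moment at which its call begins. There is no depth.
- env.job_done(): hands the job in; it is judged then, once.
The state is a dict: "time_s": time; "qpos": joint angles; "qvel": joint speeds; "effort": joint torques, N m; "ee_pos": TCP position; "ee_rot": TCP orientation; "force": force on the tool from outside, world axes, zero at the start; "torque": the same for the moment, N m; "gripper_width": finger opening in mm; "gripper_force": force on a finger pad.
Only numpy, scipy, OpenCV 4.12 (cv2) and the standard library are available. Lean on these libraries where they do the work, as an engineer would, in place of code of your own. Each camera call takes 0.05 s, during which the arm holds its last target. There are 200 camera calls.

TASK

Shut the hinged drive cover of the small powered banding wheel, then fasten it with its captive screw-knob: push the knob down against its spring and turn it clockwise until the thread catches, and go on turning until the screw is fully home. Do not disturb the mug on the turntable or the tools lying beside the wheel.

Things in the scene. Friction and masses are not known exactly. Their poses are not given: they have to be found in the camera images.
- cover (a joint): angle of the drive cover, an aluminium plate 146 x 126 x 4 mm hinged along a 146 mm edge on top of the wheel's white housing, at the end away from the turntable: 0 = shut (level), grows as the edge away from the turntable lifts; starts at 0.4 to 0.85 rad. Its stiff hinge holds it where it is left; pressing it down with a few newtons closes it; it stops solidly at 0
- cover_hinge (a point): middle of the cover's hinge line, 70 mm above the counter, at mid-thickness of the cover; turns with the cover: x lies along the hinge line (level), -y points along the cover from the hinge to the free edge, z points out of its outer face (up when shut). The outer face is 2 mm from the hinge plane: 72 mm above the counter when shut
- cover_edge (a point): middle of the cover's free edge, on the outer face, 127 mm from the hinge line
- knob (a point): centre of the captive screw's black fluted round knob, 40 mm across, 30 mm tall, 100 mm from the hinge line on the cover's centre line; on the screw's axis, half-way up the knob; z is that axis, out of the cover. Screw up: knob's underside 16 mm off the cover's outer face, this point 31 mm off it; fully home: 3 and 18 mm. Grip its sides from above at any angle
- screw (a joint): how far the screw-knob is in, m: 0 = up, held by its spring (4 N at the top, 7.5 N when home); about 0.0135 = fully home, against a solid stop. With the cover shut the screw meets the threaded boss below after 4 to 10.5 mm of push, depending on its angle. Let go before the thread has caught, it springs right back to 0; once caught it stays in, at 0.009 or deeper. Pushing a caught screw adds up to 1.2 mm: mere play
- screw_knob (a joint): angle of the knob, rad, grows clockwise seen from above (tightening), starts anywhere. Coarse right-hand double-start thread, 13 mm per turn (2.1 mm per rad). It catches only at two unmarked, unseen angles half a turn apart: keep the knob pressed (about 10 N) while turning up to half a turn; it rides down the thread's ramp until it catches, then about 2.1 rad more to the stop. Turns with 0.05 N m; at the stop 0.5 N m is plenty
- mug_center (a point): bisque mug, unglazed, 80 mm in diameter and 90 mm tall with a handle, standing on the aluminium turntable (180 mm in diameter, its top 96 mm above the counter); half-way up on its axis; leave it alone
- modeling_tool_center (a point): yellow plastic modeling tool, 150 mm long, 10 mm thick, lying on the counter left of the wheel; its middle; leave it alone
- rolling_pin_center (a point): wooden rolling pin stub, 150 mm long, 44 mm in diameter, lying left of the wheel; its middle; leave it alone
- scraper_center (a point): steel scraper with a rolled grip, 120 x 70 mm, lying left of the wheel; its middle; leave it alone
Not all that is in view belongs to the job. There is more than one size of the part that bears mug_center; the job needs the largest.

How it is judged (in metres and radians):
On the way:
1. the drive cover is shut (value of joint cover below 0.03 rad), for 0.2 s.
At the end, for the whole second after the job is handed in: the cover is shut (within 0.02 rad) and the screw has caught and is home: in by at least 12 mm of its 13.5 mm with nothing touching it; the mug still stands upright where it was, within 15 mm, and the three tools lie where they were, within 20 mm (value of joint cover below 0.02 rad and value of joint screw above 0.012 m and distance of mug_center from where it was at the start of the episode below 0.015 m and angle between mug_center's own z axis and vertical below 0.1 rad and distance of each of modeling_tool_center, rolling_pin_center, scraper_center from where it was at the start of the episode below 0.02 m).
It fails at once if the mug is shifted by more than 15 mm or tipped (distance of mug_center from where it was at the start of the episode above 0.015 m or angle between mug_center's own z axis and vertical above 0.25 rad).
It fails at once if a tool beside the wheel is moved by more than 20 mm (distance of any of modeling_tool_center, rolling_pin_center, scraper_center from where it was at the start of the episode above 0.02 m).
It also fails if it takes over 72 s, if anything falls off the work surface, if the arm or the gripper's body presses on something with over 40 N, if the wrist force passes 120 N, or if a joint passes its speed limit or range.

## Working session

There is one attempt and no reset: what is moved stays moved. The work goes in short steps, Python scripts to look and compute and a tool call to move; the robot and the scene stay as the last step left them, time stands still between calls to the robot, and variables do not carry over. Pictures are saved under pics/ and viewed, at most 10 in all, crops included, and the job is handed in when it is done.

Besides the shell and the picture viewer there is one more tool, called by a JSON object that holds its "name" and its "arguments". step_arm: Moves the arm, as the interface text tells. Its arguments: {"type":"object","properties":{"linear":{"type":"array"},"turn":{"type":"array"},"fingers":{"type":"number"},"force":{"type":"number"}},"required":["linear","turn"]}

```bash
ls; mkdir -p pics
python3 - <<'E'
from workcell import env,cams
import cv2,numpy as np,pickle
np.set_printoptions(precision=3,suppress=True)
d={}
for n in("top","side"):
    f=cams.grab_frame(n);d[n]=f;cv2.imwrite(f"pics/{n}0.png",f["color"]);print(n,f["fx"],f["fy"],f["cx"],f["cy"]);print(np.array(f["extrinsics"]))
pickle.dump(d,open("f0.pkl","wb"))
print(env.state())
E
```

```text
pics
top 473.6173608942842 473.6173608942842 284.166523939864 208.6593617724113
[[   0.012   -0.986    0.166  367.386]
 [  -1.      -0.01     0.016  105.069]
 [  -0.014   -0.166   -0.986 1062.067]
 [   0.       0.       0.       1.   ]]
side 472.401881343194 472.401881343194 277.7580164369303 206.96630071090962
[[   0.847   -0.358    0.394  121.297]
 [  -0.532   -0.564    0.631 -516.285]
 [  -0.004   -0.744   -0.668  774.65 ]
 [   0.       0.       0.       1.   ]]
{'time_s': 0.1, 'qpos': array([62.279, 18.348, 89.7  , -0.   , 72.043, -1.145]), 'qvel': array([ 0.079, -0.065, -0.236,  0.117,  0.002, -0.022]), 'effort': array([ -0.   , -41.334, -23.251,   0.073,   0.042,  -0.   ]), 'ee_pos': array([257.037, 513.864, 224.195]), 'ee_rot': array([-179.909,   -0.001,  153.424]), 'force': array([-0.03 , -0.485, -0.114]), 'torque': array([0.009, 0.017, 0.035]), 'gripper_force': 0.0, 'gripper_width': 90.73838108225335}
```

View pics/top0.png

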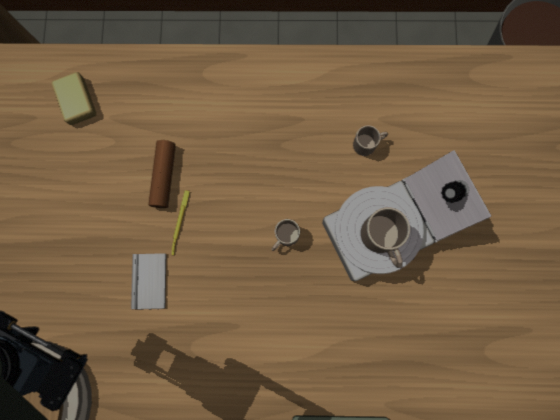

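View pics/side0.png

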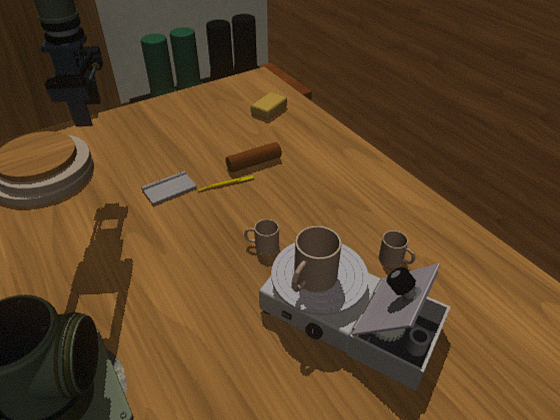

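The top view shows the wheel at about (410,220), with the cover opening to the right, knob at (454,192), and the mug at (388,230). The side view shows the knob at (400,282). I'll zoom in to get the corners.

Run:
```python
import cv2,numpy as np
a=cv2.imread("pics/top0.png")[140:260,390:500];b=cv2.imread("pics/side0.png")[245:395,335:455]
a=cv2.resize(a,(400,436),interpolation=cv2.INTER_CUBIC);b=cv2.resize(b,(400,500),interpolation=cv2.INTER_CUBIC)
o=np.zeros((500,800,3),np.uint8);o[:436,:400]=a;o[:,400:]=b
cv2.imwrite("pics/z.png",cv2.convertScaleAbs(o,alpha=1.4))
```

```text
(no output)
```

View pics/z.png

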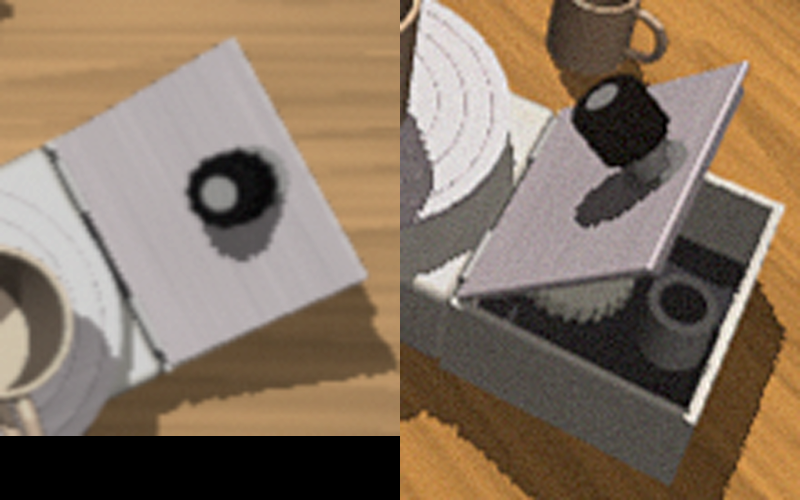

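The top crop shows the cover corners at hinge (48,147)/(165,370) and free edge (235,38)/(367,274). The side crop shows the same corners at hinge (553,115)/(458,300) and free edge (745,62)/(650,270).

```bash
cat > h.py <<'E'
import numpy as np
np.set_printoptions(precision=2,suppress=True)
def ray(f,p):
    E=np.array(f["extrinsics"]);d=E[:3,:3]@[(p[0]-f["cx"])/f["fx"],(p[1]-f["cy"])/f["fy"],1.]
    return E[:3,3],d/np.linalg.norm(d)
def plane(f,p,z):
    o,d=ray(f,p);return o+d*(z-o[2])/d[2]
def tri(fa,pa,fb,pb):
    o,d=ray(fa,pa);q,e=ray(fb,pb);t=np.linalg.lstsq(np.c_[d,-e],q-o,rcond=None)[0]
    A=o+t[0]*d;B=q+t[1]*e;return (A+B)/2,np.linalg.norm(A-B)
E
python3 - <<'E'
from h import *
import pickle
d=pickle.load(open("f0.pkl","rb"));T,S=d["top"],d["side"]
t=lambda u,v:(390+u*110/400,140+v*120/436); s=lambda u,v:(335+(u-400)*.3,245+v*.3)
P={}
for n,a,b in[("hf",(48,147),(553,115)),("hn",(165,370),(458,300)),("ff",(235,38),(745,62)),("fn",(367,274),(650,270))]:
    P[n],e=tri(T,t(*a),S,s(*b));print(n,P[n],e)
print("hinge on plane",plane(T,t(48,147),72),plane(T,t(165,370),72))
print(np.linalg.norm(P["hf"]-P["hn"]),np.linalg.norm(P["ff"]-P["fn"]))
h=(P["hf"]+P["hn"])/2;f=(P["ff"]+P["fn"])/2;v=f-h;print(h,f,v,np.linalg.norm(v),np.arctan2(v[2],np.hypot(*v[:2])))
for q in (P["ff"]-P["fn"],P["hf"]-P["hn"]):print("dir",np.degrees(np.arctan2(q[1],q[0])))
print("outdir",np.degrees(np.arctan2(v[1],v[0])))
# knob top-face centre
print(tri(T,t(219,194),S,s(600,97)))
E
```

```text
hf [ 595.82 -131.48   69.41] 5.5396652878153
hn [ 468.59 -196.71   69.94] 2.859115180214826
ff [ 635.13 -210.28  166.66] 2.9866740562074114
fn [ 508.38 -274.28  163.6 ] 2.733405714994401
hinge on plane [ 597.72 -132.34   72.  ] [ 467.11 -195.35   72.  ]
142.9787696591737 142.02488059009045
[ 532.2  -164.1    69.68] [ 571.75 -242.28  165.13] [ 39.55 -78.18  95.45] 129.56907225117396 0.8281809476225929
dir 26.78999198439719
dir 27.14715469174805
outdir -63.166293295165474
(array([ 547.87, -194.27,  178.44]), np.float64(1.7669766659153276))
```

```bash
cat > mv.py <<'E'
import sys,numpy as np
# mv.py x y z yaw (commanded)  then targets x y z yaw ...
a=np.array(sys.argv[1:],float).reshape(-1,4);c=a[0];w=np.radians(c[3])
for t in a[1:]:
    d=t-c;print([round(v/300,4) for v in(d[0]*np.cos(w)+d[1]*np.sin(w),d[0]*np.sin(w)-d[1]*np.cos(w),-d[2])],round(-d[3]/360,4))
E
python3 mv.py 257.231 514.271 224.976 153.427 257.2 514.3 300 153.4  563.6 -226.5 300 117
python3 - <<'E'
from h import *
import pickle
d=pickle.load(open("f0.pkl","rb"));T=d["top"]
print("mug rim",plane(T,(388,229),186))
E
```

```text
[np.float64(0.0001), np.float64(0.0), np.float64(-0.2501)] 0.0001
[np.float64(-2.0179), np.float64(-1.7516), np.float64(-0.2501)] 0.1012
mug rim [478.59 -74.15 186.  ]
```

{"name": "step_arm", "arguments": {"linear": [[0,0,-0.25],[-0.2,-0.174,-0.25],[-0.4,-0.348,-0.25],[-0.6,-0.52,-0.25],[-0.8,-0.694,-0.25],[-1,-0.868,-0.25],[-1,-0.868,-0.25],[-1,-0.868,-0.25],[-1,-0.868,-0.25],[-1,-0.868,-0.25],[-1,-0.868,-0.25]], "turn": [0,0.02,0.04,0.06,0.08,0.101,0.101,0.101,0.101,0.101,0.101], "fingers": -1}}

```text
time_s: 1.48
ee_pos: [408.6, 148.2, 299.9]
ee_rot: [-180.0, -0.0, 117.2]
force: [-0.5, 0.6, -0.8]
gripper_width: 91.2
gripper_force: 0.0
```

```bash
python3 mv.py 409 147.2 300 117.07  563.6 -226.5 300 117 563.6 -226.5 190 117
```

```text
[np.float64(-1.3437), np.float64(-0.108), np.float64(-0.0)] 0.0002
[np.float64(-1.3437), np.float64(-0.108), np.float64(0.3667)] 0.0002
```

{"name": "step_arm", "arguments": {"linear": [[-0.2,-0.016,0],[-0.4,-0.032,0],[-0.6,-0.048,0],[-0.8,-0.064,0],[-1,-0.08,0],[-1,-0.08,0],[-1,-0.08,0]], "turn": [0,0,0,0,0,0,0]}}

```text
time_s: 2.35
ee_pos: [524.1, -129.7, 299.6]
ee_rot: [-180.0, -0.1, 117.1]
force: [-0.8, -0.1, -0.6]
gripper_width: 91.2
gripper_force: 0.0
```

{"name": "step_arm", "arguments": {"linear": [[-0.2,-0.016,0],[-0.344,-0.028,0],[-0.344,-0.028,0.15],[-0.344,-0.028,0.3],[-0.344,-0.028,0.36],[-0.344,-0.028,0.36],[-0.344,-0.028,0.36]], "turn": [0,0,0,0,0,0,0]}}

```text
time_s: 3.22
ee_pos: [564.5, -225.6, 193.5]
ee_rot: [179.9, 0.1, 117.2]
force: [0.6, -0.2, 0.1]
gripper_width: 91.0
gripper_force: 0.0
```

Run:
```python
from workcell import env,cams
import cv2,numpy as np
o=[]
for n in("top","side"):
    f=cams.grab_frame(n)["color"];o.append(f[120:320,280:560] if n=="top" else f[180:400,280:560])
o[0]=cv2.copyMakeBorder(o[0],0,20,0,0,cv2.BORDER_CONSTANT)
cv2.imwrite("pics/a1.png",cv2.resize(cv2.convertScaleAbs(np.hstack(o),alpha=1.4),(800,314)))
s=env.state();print(s["ee_pos"],s["ee_rot"],s["force"],s["qpos"])
```

```text
[ 564.48520911 -226.20449989  193.63981278] [1.79883369e+02 1.25558462e-01 1.17122381e+02] [-0.07593642  0.53893038 -0.048925  ] [-2.29255680e+01  2.23591188e+01  8.80907843e+01  9.38160574e-03
  6.93789522e+01 -5.00513679e+01]
```

View pics/a1.png

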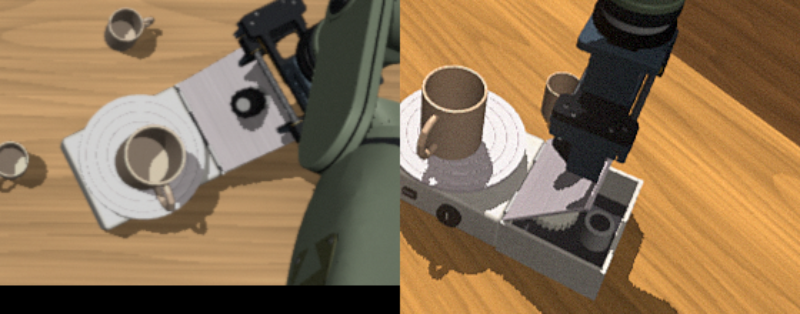

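The fingers straddle the knob above the cover's free edge, clear of the mug, so I'll press it shut along its arc.

{"name": "step_arm", "arguments": {"linear": [[-0.005,0,0.05],[-0.015,0,0.09],[-0.027,0,0.13],[-0.04,0,0.17],[-0.053,0,0.21],[-0.067,0,0.25],[-0.08,0,0.29],[-0.09,0,0.32],[-0.1,0,0.34],[-0.1,0,0.35],[-0.1,0,0.355],[-0.1,0,0.36],[-0.1,0,0.36]], "turn": [0,0,0,0,0,0,0,0,0,0,0,0,0]}}

```text
time_s: 4.95
ee_pos: [577.5, -253.4, 84.1]
ee_rot: [180.0, 0.0, 117.1]
force: [-0.1, -1.0, 0.9]
gripper_width: 91.1
gripper_force: 0.2
```

{"name": "step_arm", "arguments": {"linear": [[0,0,0.005],[0,0,0.01],[0,0,0.013],[0,0,0.013]], "turn": [0,0,0,0]}}

```text
time_s: 5.45
ee_pos: [577.5, -253.4, 83.2]
ee_rot: [179.9, 0.1, 117.1]
force: [-3.6, 2.8, 15.6]
gripper_width: 91.2
gripper_force: 8.1
```

{"name": "step_arm", "arguments": {"linear": [[0,0,-0.1],[0,0,-0.2],[0,0,-0.27],[0,0,-0.27],[0,0,-0.27],[0,0,-0.27],[0,0,-0.27],[0,0,-0.27],[0,0,-0.27],[0,0,-0.27],[0,0,-0.27],[0,0,-0.27],[0,0,-0.27],[0,0,-0.27]], "turn": [0,0,0,-0.028,-0.056,-0.083,-0.111,-0.139,-0.167,-0.194,-0.222,-0.25,-0.25,-0.25]}}

```text
time_s: 7.2
ee_pos: [577.3, -253.2, 160.9]
ee_rot: [180.0, 0.0, -153.1]
force: [-0.1, 0.7, -0.3]
gripper_width: 91.7
gripper_force: 0.0
```

Run:
```python
from workcell import env,cams
from h import *
import cv2,pickle
d={}
o=[]
for n in("top","side"):
    F=cams.grab_frame(n);d[n]=F;f=F["color"];o.append(f[130:270,390:530] if n=="top" else f[230:370,330:470])
pickle.dump(d,open("f1.pkl","wb"))
cv2.imwrite("pics/a2.png",cv2.resize(cv2.convertScaleAbs(np.hstack(o),alpha=1.5),(800,400),interpolation=cv2.INTER_CUBIC))
s=env.state();print(s["ee_pos"],s["ee_rot"],s["force"],s["qpos"],s["time_s"])
```

```text
[ 577.34 -253.27  160.96] [ 179.99    0.01 -153.02] [ 0.22 -0.65 -0.13] [ -24.74   25.75   87.49    0.01   66.76 -141.72] 7.3
```

View pics/a2.png

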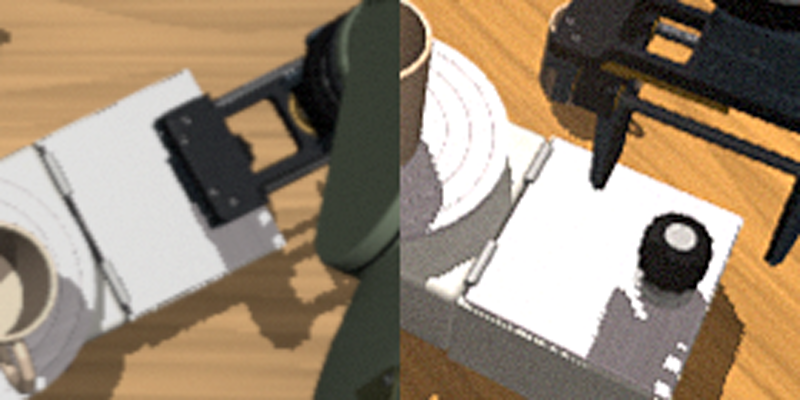

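The cover lies flat, and the knob's top disc in the side crop is at (681,237). I'll locate it on the z=118 plane.

Run:
```python
from h import *
import pickle
d=pickle.load(open("f1.pkl","rb"));print(plane(d["side"],(428.35,312.95),118))
```

```text
[ 579.46 -253.35  118.  ]
```

{"name": "step_arm", "arguments": {"linear": [[0,0,0.1],[0,0,0.18],[0,0,0.2],[0,0,0.2],[0,0,0.2]], "turn": [0,0,0,0,0]}}

```text
time_s: 7.92
ee_pos: [578.0, -253.7, 102.2]
ee_rot: [-179.9, 0.1, -152.9]
force: [0.7, 0.1, -0.1]
gripper_width: 91.0
gripper_force: 0.0
```

{"name": "step_arm", "arguments": {"linear": [[0,0,0],[0,0,0],[0,0,0],[0,0,0],[0,0,0],[0,0,0],[0,0,0],[0,0,0]], "turn": [0,0,0,0,0,0,0,0], "fingers": 1, "force": 45}}

```text
time_s: 8.93
ee_pos: [577.5, -253.7, 101.1]
ee_rot: [-179.9, 0.0, -152.9]
force: [0.6, -2.2, -0.2]
gripper_width: 39.3
gripper_force: 45.0
```

{"name": "step_arm", "arguments": {"linear": [[0,0,0.005],[0,0,0.01],[0,0,0.015],[0,0,0.015],[0,0,0.015]], "turn": [0,0,0,0,0]}}

```text
time_s: 9.55
ee_pos: [577.6, -253.7, 96.8]
ee_rot: [-179.9, 0.0, -152.9]
force: [0.4, -4.9, 4.9]
gripper_width: 39.4
gripper_force: 45.0
```

{"name": "step_arm", "arguments": {"linear": [[0,0,0.005],[0,0,0.01],[0,0,0.01],[0,0,0.01]], "turn": [0,0,0,0]}}

```text
time_s: 10.05
ee_pos: [577.6, -253.6, 93.7]
ee_rot: [-179.9, 0.0, -152.9]
force: [1.3, -5.0, 5.4]
gripper_width: 39.4
gripper_force: 45.0
```

{"name": "step_arm", "arguments": {"linear": [[0,0,0.005],[0,0,0.01],[0,0,0.01],[0,0,0.01]], "turn": [0,0,0,0]}}

```text
time_s: 10.55
ee_pos: [577.6, -253.6, 92.3]
ee_rot: [-179.9, 0.1, -152.9]
force: [-1.7, -2.8, 12.1]
gripper_width: 39.0
gripper_force: 45.0
```

{"name": "step_arm", "arguments": {"linear": [[0,0,0.0012],[0,0,0.0024],[0,0,0.0037],[0,0,0.005],[0,0,0.0062],[0,0,0.0075],[0,0,0.0075],[0,0,0.0075]], "turn": [0.028,0.056,0.083,0.111,0.139,0.167,0.167,0.167]}}

```text
time_s: 11.55
ee_pos: [577.8, -252.5, 90.0]
ee_rot: [179.9, 0.0, 146.9]
force: [-1.2, -1.4, 12.5]
gripper_width: 39.2
gripper_force: 45.0
```

{"name": "step_arm", "arguments": {"linear": [[0,0,0.0012],[0,0,0.0024],[0,0,0.0037],[0,0,0.005],[0,0,0.0062],[0,0,0.0074],[0,0,0.0086],[0,0,0.0098],[0,0,0.0098],[0,0,0.0098]], "turn": [0.028,0.056,0.083,0.111,0.139,0.167,0.194,0.222,0.222,0.222]}}

```text
time_s: 12.8
ee_pos: [579.2, -252.3, 87.2]
ee_rot: [179.8, -0.2, 67.0]
force: [1.3, 0.4, 10.9]
gripper_width: 39.1
gripper_force: 45.0
```

{"name": "step_arm", "arguments": {"linear": [[0,0,0],[0,0,0],[0,0,0],[0,0,0],[0,0,0],[0,0,0]], "turn": [0.02,0.04,0.06,0.08,0.08,0.08]}}

```text
time_s: 13.55
ee_pos: [579.6, -252.7, 86.6]
ee_rot: [179.8, -0.3, 38.2]
force: [4.2, -1.2, 6.0]
gripper_width: 39.3
gripper_force: 45.0
```

```bash
python3 -c "
from workcell import env
s=env.state();print(s['ee_pos'],s['ee_rot'],s['force'],s['torque'],s['qpos'],s['gripper_width'])"
```

```text
[ 579.63401571 -252.69294863   86.55304919] [179.82718987  -0.26131389  38.18984763] [ 4.16815221 -1.23506632  6.04768977] [-0.4111139  -0.65802878 -0.06868741] [-24.6759634   29.52034368  92.76905556   0.18241164  57.43776186
  27.03677227] 39.31778944807226
```

{"name": "step_arm", "arguments": {"linear": [[0,0,0.001],[0,0,0.002],[0,0,0.003],[0,0,0.004],[0,0,0.004],[0,0,0.004],[0,0,0.004]], "turn": [0.02,0.04,0.06,0.08,0.1,0.11,0.11]}}

```text
time_s: 14.42
ee_pos: [579.5, -253.4, 86.4]
ee_rot: [179.9, -0.3, -1.2]
force: [1.1, -4.1, 9.7]
gripper_width: 38.8
gripper_force: 45.0
```

```bash
python3 -c "
from workcell import env
s=env.state();print(s['ee_pos'],s['ee_rot'],s['force'],s['torque'],s['qpos'],s['gripper_width'])"
```

```text
[ 579.54887908 -253.36497475   86.38560118] [179.91309931  -0.3161037   -1.24833194] [ 1.05645853 -4.05309316  9.71167104] [-0.57746814 -0.12331933  0.81124319] [-2.46791789e+01  2.95227895e+01  9.27928849e+01  5.45800583e-02
  5.73597439e+01  6.65400845e+01] 38.83249363560348
```

Wrist torque of 0.8 N m with no further descent means the screw is at its stop. I'll release, lift and check the knob height.

{"name": "step_arm", "arguments": {"linear": [[0,0,0],[0,0,0],[0,0,0],[0,0,0],[0,0,0],[0,0,-0.1],[0,0,-0.25],[0,0,-0.35],[0,0,-0.35],[0,0,-0.35]], "turn": [0,0,0,0,0,0,0,0,0,0], "fingers": -1}}

```text
time_s: 15.68
ee_pos: [576.5, -253.1, 187.7]
ee_rot: [-179.9, 0.1, -1.4]
force: [0.3, -0.5, 0.2]
gripper_width: 91.3
gripper_force: 0.0
```

Run:
```python
from workcell import env,cams
from h import *
import cv2,pickle
d={}
o=[]
for n in("top","side"):
    F=cams.grab_frame(n);d[n]=F;f=F["color"];o.append(f[130:270,390:530] if n=="top" else f[230:370,330:470])
pickle.dump(d,open("f2.pkl","wb"))
cv2.imwrite("pics/a3.png",cv2.resize(cv2.convertScaleAbs(np.hstack(o),alpha=1.5),(800,400),interpolation=cv2.INTER_CUBIC))
E=np.linalg.inv(np.array(d["side"]["extrinsics"]));S=d["side"]
for z in(118,105,106.5):
    p=(E@[578.5,-253.3,z,1])[:3];u=S["fx"]*p[0]/p[2]+S["cx"];v=S["fy"]*p[1]/p[2]+S["cy"];print(z,400+(u-330)*2.857,(v-230)*2.857)
s=env.state();print(s["ee_pos"],s["force"])
```

```text
118 679.7305992950273 237.657353413493
105 675.1157061768862 250.7848229467104
106.5 675.643030996134 249.28480109970945
[ 576.38 -252.95  187.16] [-0.37 -0.77  0.12]
```

View pics/a3.png

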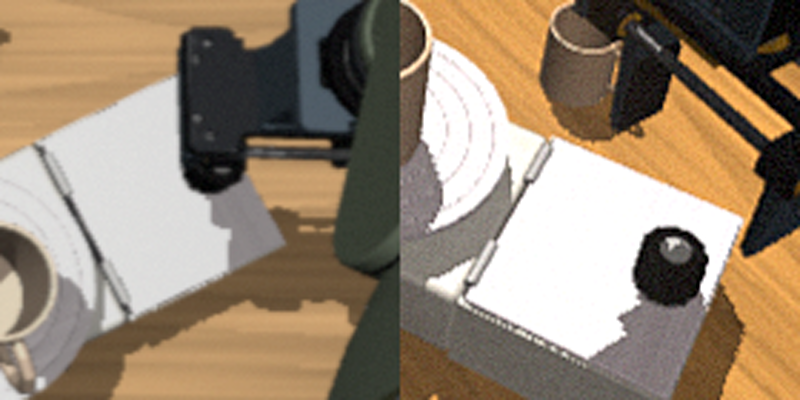

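The knob has stayed down, with its disc at about (676,249), so the screw has caught and is in by about 12–13 mm. The margin isn't certain, so I'll re-grip and tighten harder.

{"name": "step_arm", "arguments": {"linear": [[0.004,0,0],[0.004,0,0],[0.004,0,0],[0.004,0,0],[0.004,0,0],[0.004,0,0],[0.004,0,0],[0.004,0,0.1],[0.004,0,0.25],[0.004,0,0.33],[0.004,0,0.33],[0.004,0,0.33]], "turn": [-0.028,-0.056,-0.083,-0.111,-0.139,-0.167,-0.2,-0.2,-0.2,-0.2,-0.2,-0.2]}}

```text
time_s: 17.27
ee_pos: [578.8, -253.5, 90.5]
ee_rot: [180.0, -0.0, 70.6]
force: [0.6, -1.1, 0.4]
gripper_width: 91.0
gripper_force: 0.0
```

{"name": "step_arm", "arguments": {"linear": [[0,0,0],[0,0,0],[0,0,0],[0,0,0],[0,0,0],[0,0,0],[0,0,0],[0,0,0]], "turn": [0,0,0,0,0,0,0,0], "fingers": 1, "force": 55}}

```text
time_s: 18.27
ee_pos: [578.7, -253.4, 90.2]
ee_rot: [180.0, -0.0, 70.6]
force: [0.6, 0.7, -0.6]
gripper_width: 39.0
gripper_force: 55.0
```

{"name": "step_arm", "arguments": {"linear": [[0,0,0],[0,0,0],[0,0,0],[0,0,0]], "turn": [0.01,0.02,0.03,0.03]}}

```text
time_s: 18.77
ee_pos: [578.9, -253.4, 90.1]
ee_rot: [179.9, 0.0, 60.0]
force: [3.1, -0.1, -1.0]
gripper_width: 39.1
gripper_force: 55.0
```

```bash
python3 -c "
from workcell import env
s=env.state();print(s['ee_pos'],s['ee_rot'],s['force'],s['torque'],s['qpos'],s['gripper_width'])"
```

```text
[ 578.90439234 -253.4216503    90.05492915] [1.79948950e+02 1.56176461e-02 5.99828503e+01] [ 3.08674386 -0.14653289 -0.98656985] [-0.19065321 -0.29863633  0.77083894] [-2.46742021e+01  2.93940712e+01  9.24126041e+01 -2.39038397e-02
  5.81439534e+01  5.35554799e+00] 39.056084609198585
```

Torque is 0.77 N m after only 10°, so the screw is home. I'll release, lift and hand in.

{"name": "step_arm", "arguments": {"linear": [[0,0,0],[0,0,0],[0,0,0],[0,0,0],[0,0,0],[0,0,-0.1],[0,0,-0.25],[0,0,-0.4],[0,0,-0.4],[0,0,-0.4]], "turn": [0,0,0,0,0,0,0,0,0,0], "fingers": -1}}

```text
time_s: 20.02
ee_pos: [578.0, -253.1, 209.5]
ee_rot: [-179.9, 0.0, 59.8]
force: [-0.4, -0.1, -0.7]
gripper_width: 91.3
gripper_force: 0.0
```

```bash
python3 -c "
from workcell import env
print(env.state()['force']);print(env.job_done())"
```

```text
[-0.40497363 -0.13997749 -0.65422253]
the job is handed in; nothing more can be done
None
```

The cover is shut and its screw-knob is tightened to the stop (about 0.8 N m on the final check); the arm kept clear of the mug and tools, and the job was handed in at about 20 s, with no verdict returned.

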